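Fit the battery and set the speed lever of a food-processor base

TASK

Get the cordless food-processor base ready: plug the battery pack upright and fully home into the rectangular well in the base. Then lift the speed lever out of its parking bay, swing it round and let it drop right down into the notch marked by the upright pointed stud (the other notches have flat caps). Leave the jam jar, the spice jar and the food tin where they stand.

Things in the scene. Friction and masses are not known exactly. Their poses are not given: they have to be found in the camera images.
- motor_base: low white motor base of a food processor, 216 x 372 x 45 mm (its x, y, z), heavy and fixed to the worktop. Origin at the centre of its underside; z up, -x is its front. On its flat top: the well for the battery towards -y, a short steel drive spindle (30 mm tall, at x +55, y -40 mm), and the speed lever with its notched steel quadrant towards +y.
- well_mouth (a point): centre of the mouth of the battery well, on the top face of the base (45 mm above the worktop). The well is a rectangular hole 55 mm along the base's x, 37 mm along its y, 31 mm deep, with a 3 mm chamfer. Axes as the base's.
- battery_pack: loose black battery block, 0.25 to 0.5 kg, standing upright on its plug: housing 74 (its x) x 46 (its y) x 72 mm tall, and under it the grey plug, 52 (x) x 34 (y) x 28 mm. Origin at the centre of the plug's underside; z up; total height 100 mm. Plug home, the housing rests on the base's top and the origin lies 28 mm below the well's mouth. It fits either way round (half a turn).
- lever_pivot (a point): point on the lever's upright axis, on the top face of the base. The lever turns about this axis; a steel spindle 16 mm thick rises 75 mm above this point.
- lever_knob (a point): centre of the top end of the lever's black upright knob, a cylinder 28 mm in diameter and 55 mm tall, 120 mm from the pivot axis, standing on the flat lever arm (18 mm wide, 10 mm thick, reaching 139 mm from the axis). With the lever down the knob's top lies 83 mm above the base's top, its foot 28 mm.
- lever_pointer (a point): point straight ahead of the lever's tip on the arm's centre line, 160 mm from the pivot axis, level with the base's top when the lever is down: it lies at the foot of a notch's marker when the lever stands in the middle of that notch.
- lever_turn (a joint): angle of the lever about its upright axis, 0 to 1.28 rad, growing anticlockwise seen from above (the knob, in front of the pivot, moves towards the battery well). The lever starts in the wide parking bay, 0 to about 0.34 rad; beyond it come three notches with middles at 0.62, 0.92 and 1.22 rad (play 0.04 to 0.06 rad each way), between rounded teeth 16 mm high.
- lever_lift (a joint): height of the whole lever above its down position, 0 to 0.030 m; it lifts straight up on its spindle staying level. A key under the arm stands between the teeth when it is down; lift 18 mm or more to pass the teeth. A light spring and its weight (5 N in all) press it down.
- marker_stud: pointed steel stud (cone), 20 mm in diameter and 24 mm tall, standing on the base's top just outside one of the three notches, 160 mm from the pivot axis. Origin at the centre of its foot. The marked notch is the one on the line from the pivot to this stud.
- flat_cap_a: flat steel cap, 20 mm in diameter and 4 mm tall, outside another notch, which is not the wanted one. Origin at the centre of its foot.
- flat_cap_b: the same flat cap outside the remaining notch, which is not the wanted one.
- jam_jar: jam jar, 65 mm in diameter, 94 mm tall, loose bystander; origin at the centre of its underside.
- spice_jar: slim spice jar, 41 mm in diameter, 105 mm tall, loose bystander; origin at the centre of its underside.
- food_tin: small food tin, 75 mm in diameter, 58 mm tall, loose bystander; origin at the centre of its underside.
Not all that is in view belongs to the job. Several things have the shape of the battery_pack; the one meant has the colours described above.

How it is judged:
By the outcome, as a careful person would: the job done as asked, in the order asked, and still so for the second after the job is handed in, with the robot touching nothing.
It also fails if it takes over 64 s, if anything falls off the work surface, if the arm or the gripper's body presses on something with over 40 N, if the wrist force passes 120 N, or if a joint passes its speed limit or range.

ROBOT

A 6-joint arm with a two-finger parallel gripper is mounted at the origin on a cart in front of the work surface, level with it; the furniture and walls round the work are solid. World frame = base frame: x ahead of the robot, y to its left, z up, the work surface at z = 0. Lengths are in m, angles in rad, forces in N, time in s.
With the tool pointing down it reaches from about 0.225 to 0.725 m from the base axis. Payload 3.1 kg.
Tool frame: the origin (TCP) lies on the centre line of the jaws, within the pads' length; the fingertips stand 8 mm ahead of it and the grasp point (between the pads) lies 11 mm behind it (manip.tips_ahead is the distance from the TCP to the fingertips, in m); z points along the fingers, y is the line along which they close (so a half turn about z gives the same grasp; the last joint's range is limited). The gripper opens to 85 mm and grips with 20 to 120 N. Pads are 22 mm wide; open, the fingers measure 114 mm over their backs; the gripper's body (76 mm by 85 mm) begins 54 mm behind the grasp point. The pads swing forward as they close: fully open they stand 13 mm farther back than shut.
Start: joints at [0.982, 0.048, 0.099, 1.622, 0, 1.443], TCP at [0.233, 0.47, 0.239] pointing down, gripper open.
Joint ranges: [-2.91, 2.91], [-0.99, 1.94], [-1.21, 1.42], [-2.12, 2.29], [-1.49, 1.47], [-3.14, 3.14]. Speed limits (rad/s): [2.79, 2.79, 3.14, 3.14, 3.14, 3.14].

INTERFACE

Orientations are given as a 3x3 rotation matrix whose columns are the frame's x, y, z axes.
In Python, from workcell import manip gives the robot as it stands. The module is installed in compiled form; this text tells all that it offers.
- The arm moves only by the tool send_rows, never from a script. Its arguments are lists of equal length, an entry for each row: "xyz": the shift along the world's x, y, z in mm, a list of three; "angular": the turn, a rotation vector about the world's x, y, z in rad, a list of three; "claw": the closure, from -1 (fully open) to 1 (shut). In form: {"xyz": [[dx, dy, dz], ...], "angular": [[ax, ay, az], ...], "claw": [claw, ...]}. A call has 1 to 20 rows; each row shifts and turns the commanded pose from where the row before left it; what a row does not reach is not made up. A row lasts 1/8 s, in which the tool goes at most 62.5 mm and 10.7 degrees, less where a joint would pass 70% of its speed; a pose out of reach is approached as far as the arm can. A call with a gripper value outside its range is refused whole. The fingers move at their own pace and stop on an object; "force" is the grip in N (left out, the last holds). Time passes only in rows, so rows that do not move let the fingers close. It gives the time, the measured TCP pose, the force, the opening and the grip force at its end, in the units of the state.
- manip.get_state(): the state, without advancing time (a new reading comes with each control period).
- manip.snapshot(name): name is "scene" or "top"; returns a dict with "img" (384x512x3 uint8, red, green, blue), "vfov" (degrees; the focal length in pixels is half the picture's height over the tangent of half this angle, whatever the lens; pixels are square), "cx", "cy" (the principal point, pixels), "rvec" (rotation vector, rad) and "tvec" (3), from world to camera coordinates, as OpenCV has them. Camera axes: x right, y down, z forward; pixel columns grow to the right and rows downward; lengths in m; the calibration is good to about 2 mm. A picture is of the moment at which its call begins. There is no depth.
- manip.sign_off(): hands the job in; it is judged then, once.
Trained networks look in the newest picture that a camera, given by its name, has taken for a name from the list of things; names that differ only in an ending like _2 or _b are one class to them, and where a whole thing is asked for, a point or a joint stands for the part that bears it (a point fixed in the world has none). Each returns a list of dicts, best first, with "score" (0 to 1); they miss things now and then, are a little off and sometimes report something else, mostly with a low value. They report only what shows in the picture. A call takes as long as a camera call. They do not tell look-alikes from the thing itself.
- manip.cut_out(target, camera): "region" (384x512 bool, what is visible of it) and "extent" ([left, top, width, height] in pixels, round what is visible of it).
The state is a dict: "clock": time; "joint_positions": joint angles; "joint_velocities": joint speeds; "tau": joint torques, N m; "tcp_pos": TCP position; "orientation": TCP orientation; "force": force on the tool from outside, world axes, zero at the start; "moment": the same for the moment, N m; "grip_width": opening from 0.0 (shut) to 1.0 (fully open); "grasp_force": force on a finger pad.
Only numpy, scipy, OpenCV 4.12 (cv2) and the standard library are available. Lean on these libraries where they do the work, as an engineer would, in place of code of your own. Each camera call takes 0.05 s, during which the arm holds its last target. There are 200 camera calls.

## Working session

There is one attempt and no reset: what is moved stays moved. The work goes in short steps, Python scripts to look and compute and a tool call to move; the robot and the scene stay as the last step left them, time stands still between calls to the robot, and variables do not carry over. Pictures are saved under pics/ and viewed, at most 13 in all, crops included, and the job is handed in when it is done.

Besides the shell and the picture viewer there is one more tool, called after "Call:" as a command line: name --argument value ..., lists and objects as JSON in quotes. send_rows: Moves the arm, as the interface text tells. Its arguments: {"type":"object","properties":{"xyz":{"type":"array","items":{"type":"array","items":{"type":"number"}}},"angular":{"type":"array","items":{"type":"array","items":{"type":"number"}}},"claw":{"type":"array","items":{"type":"number"}},"force":{"type":"number"}},"required":["xyz","angular","claw"]}

```bash
mkdir -p pics; cat > h.py <<'E'
import numpy as np, cv2
from workcell import manip
def cam(s):
    R,_=cv2.Rodrigues(np.array(s["rvec"],float)); t=np.array(s["tvec"],float).reshape(3)
    f=192/np.tan(np.radians(s["vfov"])/2); K=np.array([[f,0,s["cx"]],[0,f,s["cy"]],[0,0,1]]); return K,R,t
def proj(s,P):
    K,R,t=cam(s); c=np.atleast_2d(P)@R.T+t; p=c@K.T; return p[:,:2]/p[:,2:]
def ray(s,uv):
    K,R,t=cam(s); d=R.T@np.linalg.solve(K,np.array([uv[0],uv[1],1.])); return -R.T@t,d
def atz(s,uv,z):
    o,d=ray(s,uv); return o+d*(z-o[2])/d[2]
def tri(s1,u1,s2,u2):
    o1,d1=ray(s1,u1);o2,d2=ray(s2,u2)
    a=np.linalg.lstsq(np.c_[d1,-d2],o2-o1,rcond=None)[0]
    p,q=o1+a[0]*d1,o2+a[1]*d2; return (p+q)/2,np.linalg.norm(p-q)
E
python3 - <<'E'
from h import *
import pickle
S={}
for n in("scene","top"):
    s=manip.snapshot(n);S[n]=s;cv2.imwrite(f"pics/{n}0.png",cv2.resize(s["img"][:,:,::-1],(800,600),interpolation=cv2.INTER_CUBIC))
    K,R,t=cam(s);print(n,s["vfov"],s["cx"],s["cy"],"pos",-R.T@t,"fwd",R[2])
    for k in["motor_base","battery_pack","lever_knob","marker_stud","flat_cap_a","jam_jar","spice_jar","food_tin"]:
        print(n,k,[(round(d["score"],2),d["extent"]) for d in manip.cut_out(k,n)])
pickle.dump(S,open("S0.pkl","wb"))
print(manip.get_state(), manip.tips_ahead)
E
```

```text
scene 42.46180184141068 253.67323471141017 189.42783151339086 pos [ 0.54555251 -1.3195047   0.7231881 ] fwd [-0.04796592  0.90461217 -0.42352815]
scene motor_base [(0.83, [229.4, 190.1, 96.0, 115.3])]
scene battery_pack [(0.73, [239.3, 155.2, 24.9, 28.5]), (0.61, [239.2, 143.6, 16.2, 15.0]), (0.57, [244.7, 169.1, 21.9, 36.0])]
scene lever_knob [(0.73, [270.7, 189.2, 46.2, 36.7]), (0.25, [229.5, 186.2, 96.1, 117.7])]
scene marker_stud []
scene flat_cap_a []
scene jam_jar [(0.57, [240.8, 141.1, 13.7, 18.1])]
scene spice_jar [(0.73, [212.8, 175.9, 16.3, 37.6])]
scene food_tin [(0.74, [262.5, 148.8, 17.0, 25.2])]
top 51.53446683366755 255.0063388266777 186.42710881455142 pos [0.30700482 0.04286033 1.49568063] fwd [ 0.13098506 -0.0171863  -0.99123536]
top motor_base [(0.71, [262.6, 139.9, 102.6, 66.8]), (0.24, [133.5, 196.6, 25.7, 17.7])]
top battery_pack [(0.77, [177.2, 183.6, 23.6, 26.8]), (0.69, [259.2, 142.8, 107.5, 63.3]), (0.56, [215.1, 181.5, 12.6, 24.3])]
top lever_knob [(0.6, [273.6, 142.1, 30.3, 36.0])]
top marker_stud []
top flat_cap_a [(0.19, [273.3, 144.5, 29.9, 36.1])]
top j
[... 262 characters left out ...]
  -1.09516088e-05,  1.44303222e+00]), 'joint_velocities': array([ 0.00145691, -0.00164599, -0.00056939,  0.00096119,  0.00218071,
       -0.00018403]), 'tau': array([ 1.04282574e-04, -3.38635933e+01,  3.20159626e+01,  8.04861611e-04,
       -1.34279371e-04,  3.14094862e-06]), 'tcp_pos': array([0.23346736, 0.47023108, 0.23933293]), 'orientation': array([[-8.95676938e-01,  4.44705320e-01,  2.39296518e-05],
       [ 4.44705320e-01,  8.95676938e-01,  1.61219890e-05],
       [-1.42637029e-05,  2.50817372e-05, -1.00000000e+00]]), 'force': array([0.06126267, 1.11519203, 0.05484308]), 'moment': array([-0.02885562, -0.02560473,  0.05504115]), 'grasp_force': 0.0, 'grip_width': 0.998070788207738} 0.008
```

```bash
python3 - <<'E'
from h import *
import pickle
S=pickle.load(open("S0.pkl","rb"))
def crop(n,x,y,w,h,k,o):
    cv2.imwrite(o,cv2.resize(S[n]["img"][y:y+h,x:x+w,::-1],(w*k,h*k),interpolation=cv2.INTER_CUBIC))
crop("scene",195,125,160,190,3,"pics/sc.png")
crop("top",120,120,260,140,3,"pics/tc.png")
E
```

```text
(no output)
```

View pics/sc.png

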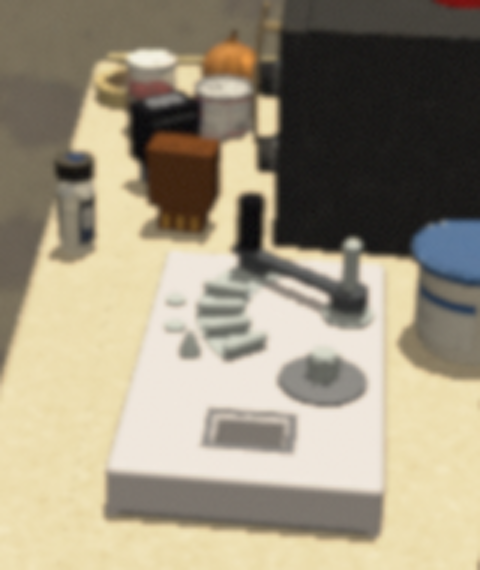

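View pics/tc.png

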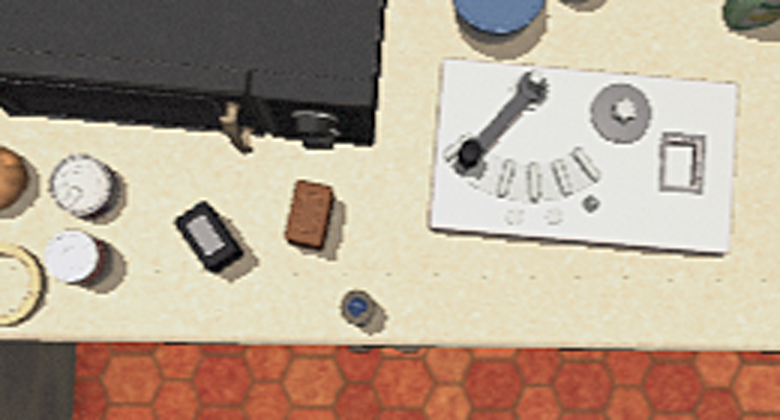

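The views show three candidates:
- The black pack with a grey top label, at top (190,199) and scene (250,167).
- A brown look-alike, at top (224,191) and scene (256,185).
- The jars and tin, at top (147,205) and (148,182), which are not the same shape.

I choose the black one. The pointed stud is at top (317,188), next to the last notch towards the well. The flat caps are at (291,192) and (305,192).

```bash
python3 - <<'E'
from h import *
import pickle
S=pickle.load(open("S0.pkl","rb"))
def crop(n,x,y,w,h,k):
    im=cv2.resize(S[n]["img"][y:y+h,x:x+w,::-1],(w*k,h*k),interpolation=cv2.INTER_CUBIC)
    for i in range(0,w,10): cv2.putText(im,str(x+i),(i*k,8),0,.3,(255,0,255)); cv2.line(im,(i*k,10),(i*k,14),(255,0,255))
    for i in range(0,h,10): cv2.putText(im,str(y+i),(0,i*k+3),0,.3,(255,0,255)); cv2.line(im,(20,i*k),(24,i*k),(255,0,255))
    return im
cv2.imwrite("pics/tb.png",crop("top",262,136,110,72,7))
a=crop("scene",227,183,102,124,4); b=crop("top",170,176,45,45,8); c=crop("scene",232,148,40,60,8)
im=np.zeros((600,800,3),np.uint8); im[:496,:408]=a; im[:360,420:780]=b; 
c=cv2.resize(c,(160,240)); im[360:600,500:660]=c
cv2.imwrite("pics/sb.png",im)
E
```

```text
(no output)
```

View pics/tb.png

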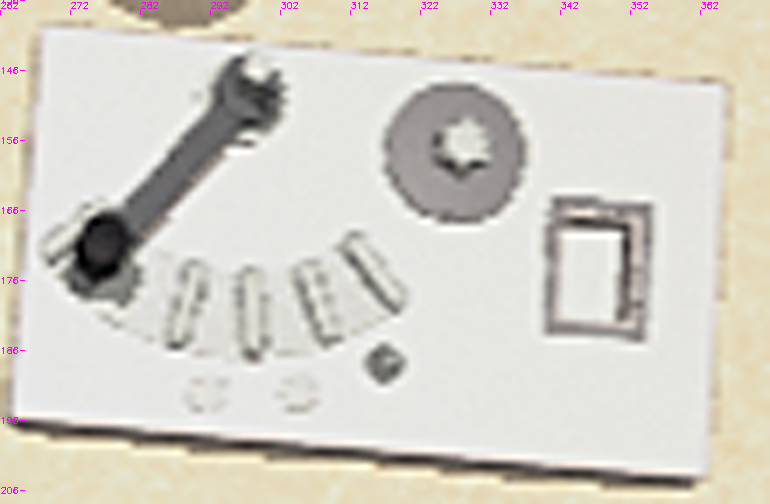

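View pics/sb.png

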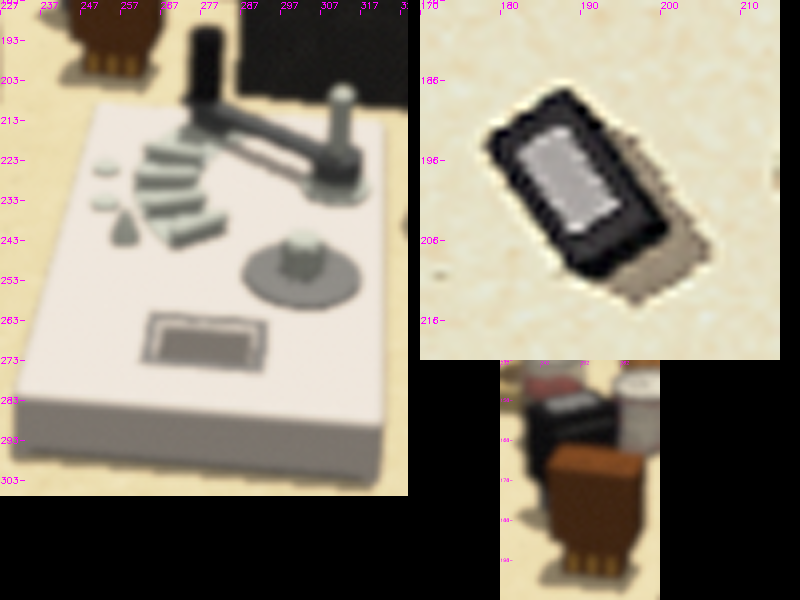

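```bash
cat > fit.py <<'E'
from h import *
import pickle
from scipy.optimize import least_squares, minimize
S=pickle.load(open("S0.pkl","rb"));T,C=S["top"],S["scene"]
def px(n,p):
    x0,y0,k,ox,oy={"t":(262,136,7,0,0),"s":(227,183,4,0,0),"b":(170,176,8,420,0),"c":(232,148,4,500,360)}[n]
    p=np.atleast_2d(p)-[ox,oy]; return (p+.5)/k-.5+[x0,y0]
def place(q,P):
    c,s=np.cos(q[2]),np.sin(q[2]); P=np.atleast_2d(P); return np.c_[q[0]+c*P[:,0]-s*P[:,1],q[1]+s*P[:,0]+c*P[:,1],P[:,2]]
B=np.array([[.108,.186,.045],[.108,-.186,.045],[-.108,-.186,.045],[-.108,.186,.045]])
ct=px("t",[(41,28),(725,85),(709,473),(12,422)]); cs=px("s",[(383,122),(382,428),(18,392),(97,106)])
if __name__=="__main__":
    for nm,w in(("top",(1,0)),("scene",(0,1)),("both",(1,1))):
        f=lambda q:np.r_[w[0]*(proj(T,place(q,B))-ct).ravel(),w[1]*(proj(C,place(q,B))-cs).ravel()]
        r=least_squares(f,[.4,-.1,-.08]); print("base",nm,r.x.round(4),np.abs(f(r.x)).max().round(2))
    q=r.x
    wt=px("t",[(553,197),(653,205),(643,341),(545,334)]); ws=px("s",[(267,320),(263,372),(141,362),(148,312)])
    def loc(P): d=P[:2]-q[:2];c,s=np.cos(q[2]),np.sin(q[2]);return np.array([c*d[0]+s*d[1],-s*d[0]+c*d[1]])
    w=np.array([atz(T,u,.045) for u in wt]);v=np.array([atz(C,u,.045) for u in ws])
    print("well top",w.mean(0),"scene",v.mean(0),"tri",tri(T,wt.mean(0),C,ws.mean(0)),"loc",loc(w.mean(0)),loc(v.mean(0)))
    print([np.linalg.norm(w[i]-w[i-1]).round(4) for i in range(4)],[np.linalg.norm(v[i]-v[i-1]).round(4) for i in range(4)])
    for nm,a,b,z in(("spindle",(260,68),(342,90),.12),("knob",(100,232),(207,30),.128),("stud",(384,362),(125,240),.045),("stud tip",(383,360),(125,208),.069),("capA",(208,393),(106,168),.049),("capB",(298,393),(105,202),.049)):
        A=px("t",a)[0];b=px("s",b)[0];X,e=tri(T,A,C,b);print(nm,"tri",X.round(4),e.round(4),"top@z",atz(T,A,z).round(4),"scene@z",atz(C,b,z).round(4),"loc",loc(X).round(4))
    # battery silhouette
    img=T["img"][170:230,160:225].astype(int); m=((img.max(2)<75)|((img.max(2)-img.min(2)<22)&(img.max(2)<205)&(img.max(2)>130))).astype(np.uint8)
    n,l,st,_=cv2.connectedComponentsWithStats(m); k=l[199-170,190-160]; print("area",n,st[1:].tolist())
    m=cv2.morphologyEx((img.max(2)<80).astype(np.uint8),cv2.MORPH_CLOSE,np.ones((3,3)))
    n,l,st,_=cv2.connectedComponentsWithStats(m); i=1+st[1:,4].argmax(); m=(l==i).astype(np.uint8)
    cn,_=cv2.findContours(m,0,2); m=cv2.drawContours(m*0,cn,-1,1,-1); print(st[i],m.sum())
    H=np.array([[a*.037,b*.023,z] for a in(-1,1) for b in(-1,1) for z in(.028,.1)])
    def sil(q):
        h=cv2.convexHull((proj(T,place(q,H))-[160,170]).astype(np.float32))
        o=np.zeros((480,520),np.uint8);cv2.fillConvexPoly(o,np.round(((h[:,0]+.5)*8-.5)*16).astype(int),255,shift=4)
        return cv2.resize(o,(65,60),interpolation=cv2.INTER_AREA)/255.
    best=min((minimize(lambda p:np.abs(sil(p)-m).sum(),np.array([.37,.24,y]),method="Nelder-Mead",options=dict(initial_simplex=np.array([[.37,.24,y],[.4,.24,y],[.37,.28,y],[.37,.24,y+.3]]),xatol=1e-4,fatol=.01)) for y in np.arange(0,3.1,.4)),key=lambda r:r.fun)
    print("batt",best.x,best.fun)
    lt=px("b",[(569,125),(515,150),(577,235),(622,203)]).mean(0); print("label@.1",atz(T,lt,.1),"scene",atz(C,px("c",(572,403))[0],.1),tri(T,lt,C,px("c",(572,403))[0]))
E
python3 fit.py
```

```text
base top [ 0.5593 -0.203  -0.0604] 0.95
base scene [ 0.5615 -0.1988 -0.0695] 1.65
base both [ 0.5607 -0.2014 -0.0657] 1.84
well top [ 0.55132333 -0.32330203  0.045     ] scene [ 0.55194691 -0.31446908  0.045     ] tri (array([ 0.55122118, -0.32208525,  0.04959629]), np.float64(0.0015691128675417903)) loc [-0.00133719 -0.12227284] [-0.0012946  -0.11341801]
[np.float64(0.0739), np.float64(0.0535), np.float64(0.0735), np.float64(0.052)] [np.float64(0.0736), np.float64(0.0555), np.float64(0.0725), np.float64(0.054)]
spindle tri [ 0.6384 -0.1329  0.1261] 0.0022 top@z [ 0.6387 -0.1337  0.12  ] scene@z [ 0.6404 -0.1203  0.12  ] loc [0.073  0.0734]
knob tri [ 0.5496 -0.0526  0.1304] 0.0027 top@z [ 0.5514 -0.0527  0.128 ] scene@z [ 0.5483 -0.0481  0.128 ] loc [-0.0208  0.1477]
stud tri [ 0.4988 -0.2082  0.0497] 0.0004 top@z [ 0.4996 -0.209   0.045 ] scene@z [ 0.4982 -0.2005  0.045 ] loc [-0.0613 -0.0108]
stud tip tri [ 0.4976 -0.2039  0.0712] 0.001 top@z [ 0.4974 -0.2043  0.069 ] scene@z [ 0.498 -0.2    0.069] loc [-0.0627 -0.0066]
capA tri [ 0.4808 -0.1154  0.0512] 0.0001 top@z [ 0.481  -0.1157  0.049 ] scene@z [ 0.4806 -0.1115  0.049 ] loc [-0.0854  0.0805]
capB tri [ 0.4822 -0.1626  0.0512] 0.0013 top@z [ 0.4818 -0.1629  0.049 ] scene@z [ 0.4826 -0.1587  0.049 ] loc [-0.0809  0.0336]
area 4 [[40, 0, 4, 2, 5], [19, 17, 22, 24, 279], [56, 30, 9, 3, 12]]
[ 19  17  22  24 200] 292
batt [0.44648243 0.25285432 0.67463107] 40.086274509803914
label@.1 [0.44676956 0.25215721 0.1       ] scene [0.44702105 0.26235701 0.1       ] (array([0.44702477, 0.25162168, 0.10412429]), np.float64(0.001337599043519171))
```

The black pack is confirmed, with grey plug and label. Top-view positions:

| Thing | Position |
|---|---|
| Pack | (0.4465, 0.2525), yaw 0.675, top about 0.10 |
| Well | about (0.551, -0.323) |
| Pivot | about (0.639, -0.134) |

The sizes agree with the text, so I'm moving to above the pack.

Call:
send_rows --xyz '[[30, -31, 0], [30, -31, 0], [30, -31, 0], [30, -31, 0], [31, -31, 0], [31, -31, 0], [31, -32, 0], [0, 0, 0], [0, 0, 0]]' --angular '[[0, 0, 0.162], [0, 0, 0.162], [0, 0, 0.162], [0, 0, 0.162], [0, 0, 0.162], [0, 0, 0.163], [0, 0, 0.163], [0, 0, 0], [0, 0, 0]]' --claw '[-1, -1, -1, -1, -1, -1, -1, -1, -1]' --force 50

```text
clock: 2.02
tcp_pos: [0.4462, 0.2524, 0.2393]
orientation: [[-0.781, -0.624, -0.001], [-0.624, 0.781, 0.0], [0.0, 0.001, -1.0]]
force: [-0.4, -0.0, -0.4]
grip_width: 1.001
grasp_force: 0.0
```

Call:
send_rows --xyz '[[0, 0, -45], [0, 0, -45], [0, 0, -42], [0, 0, -25], [0, 0, -15], [0, 0, 0]]' --angular '[[0, 0, 0], [0, 0, 0], [0, 0, 0], [0, 0, 0], [0, 0, 0], [0, 0, 0]]' --claw '[-1, -1, -1, -1, -1, -1]'

```text
clock: 2.78
tcp_pos: [0.4452, 0.2526, 0.0665]
orientation: [[-0.78, -0.626, -0.002], [-0.626, 0.78, -0.001], [0.002, 0.001, -1.0]]
force: [-0.3, -0.4, 0.1]
grip_width: 0.999
grasp_force: 0.0
```

Call:
send_rows --xyz '[[0, 0, 0], [0, 0, 0], [0, 0, 0], [0, 0, 0], [0, 0, 0], [0, 0, 0], [0, 0, 0], [0, 0, 0]]' --angular '[[0, 0, 0], [0, 0, 0], [0, 0, 0], [0, 0, 0], [0, 0, 0], [0, 0, 0], [0, 0, 0], [0, 0, 0]]' --claw '[1, 1, 1, 1, 1, 1, 1, 1]'

```text
clock: 3.78
tcp_pos: [0.4473, 0.2534, 0.0693]
orientation: [[-0.78, -0.625, 0.002], [-0.625, 0.78, 0.003], [-0.003, 0.001, -1.0]]
force: [-2.3, 2.1, 6.4]
grip_width: 0.544
grasp_force: 51.0
```

Grip width is 46 mm, as expected. Lifting and carrying over, staying in front of the oven and the knob.

Call:
send_rows --xyz '[[0, 0, 30], [0, 0, 40], [0, 0, 40], [0, 0, 30], [0, -50, 0], [0, -50, 0], [0, -50, 0], [0, -50, 0], [0, -50, 0], [0, -50, 0], [0, -50, 0], [0, -50, 0], [26, -44, 0], [26, -44, 0], [26, -44, 0], [26, -44, 0], [0, 0, 0], [0, 0, 0], [0, 0, 0]]' --angular '[[0, 0, 0], [0, 0, 0], [0, 0, 0], [0, 0, 0], [0, 0, 0], [0, 0, 0], [0, 0, 0], [0, 0, 0], [0, 0, -0.092], [0, 0, -0.092], [0, 0, -0.092], [0, 0, -0.092], [0, 0, -0.092], [0, 0, -0.092], [0, 0, -0.092], [0, 0, -0.092], [0, 0, 0], [0, 0, 0], [0, 0, 0]]' --claw '[1, 1, 1, 1, 1, 1, 1, 1, 1, 1, 1, 1, 1, 1, 1, 1, 1, 1, 1]'

```text
clock: 6.15
tcp_pos: [0.5499, -0.3228, 0.2074]
orientation: [[-0.998, 0.06, -0.001], [0.06, 0.998, 0.0], [0.001, 0.0, -1.0]]
force: [-0.1, 0.1, -4.4]
grip_width: 0.534
grasp_force: 53.8
```

Call:
send_rows --xyz '[[0, 0, -30], [0, 0, -30], [0, 0, -12], [0, 0, 0], [0, 0, 0]]' --angular '[[0, 0, 0], [0, 0, 0], [0, 0, 0], [0, 0, 0], [0, 0, 0]]' --claw '[1, 1, 1, 1, 1]'

```text
clock: 6.78
tcp_pos: [0.5512, -0.3241, 0.1374]
orientation: [[-0.998, 0.06, 0.003], [0.06, 0.998, -0.002], [-0.003, -0.002, -1.0]]
force: [-0.3, -1.0, -5.3]
grip_width: 0.534
grasp_force: 53.8
```

```bash
python3 - <<'E'
from h import *
import pickle
S={n:manip.snapshot(n) for n in("scene","top")};pickle.dump(S,open("S1.pkl","wb"))
def crop(n,x,y,w,h,k):
    im=cv2.resize(S[n]["img"][y:y+h,x:x+w,::-1],(w*k,h*k),interpolation=cv2.INTER_CUBIC)
    for i in range(0,w,10): cv2.putText(im,str(x+i),(i*k,8),0,.3,(255,0,255)); cv2.line(im,(i*k,10),(i*k,14),(255,0,255))
    for i in range(0,h,10): cv2.putText(im,str(y+i),(0,i*k+3),0,.3,(255,0,255)); cv2.line(im,(20,i*k),(24,i*k),(255,0,255))
    return im
im=np.zeros((600,800,3),np.uint8)
im[:600,:420]=crop("scene",240,205,70,100,6); im[:420,430:800]=crop("top",325,150,37,42,10)
cv2.imwrite("pics/h1.png",im); print(manip.get_state()["tcp_pos"])
E
```

```text
[ 0.55139914 -0.3243983   0.13753613]
```

View pics/h1.png

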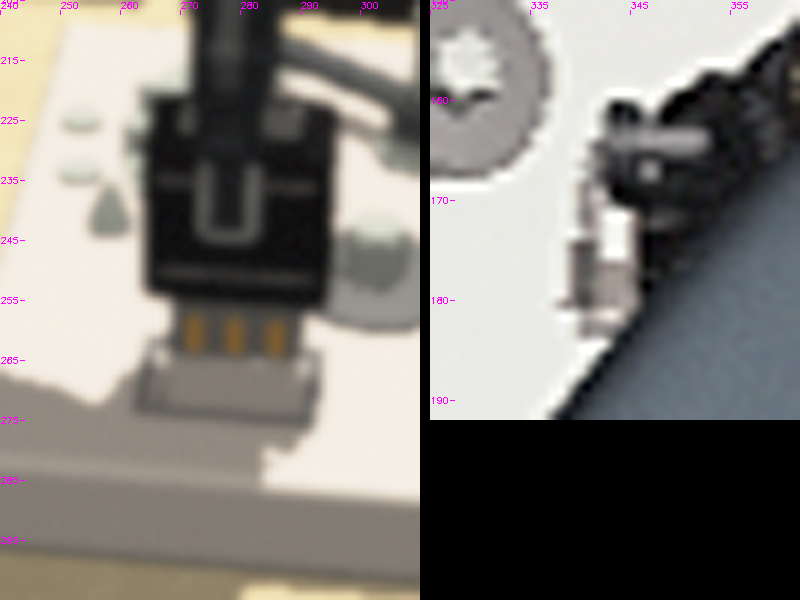

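```bash
cat > rel.py <<'E'
from fit import *
S1=pickle.load(open("S1.pkl","rb"));D=S1["scene"]
g=lambda p:(np.atleast_2d(p)+.5)/6-.5+[240,205]
z=.1375-.068
P=[atz(D,u,z) for u in g([(171,352),(302,357)])]; print("plug near corners",np.round(P,4),np.linalg.norm(P[0]-P[1]))
m=(P[0]+P[1])/2; print("plug centre apparent",m+[-.017*np.sin(.06)*-1,.017*np.cos(.06),0])
Hc=[atz(D,u,z+.028) for u in g([(144,292),(327,303)])]; print("housing near bottom",np.round(Hc,4),np.linalg.norm(Hc[0]-Hc[1]),"ctr",np.mean(Hc,0)+[0.001,.023,0])
ws=px("s",[(267,320),(263,372),(141,362),(148,312)]);print("well apparent",np.mean([atz(C,u,.045) for u in ws],0))
f=g([(135,410),(308,425)]); F=[atz(D,u,.045) for u in f]; print("frame near edge",np.round(F,4),np.mean(F,0))
E
python3 rel.py
```

```text
plug near corners [[ 0.5286 -0.333   0.0695]
 [ 0.5802 -0.3332  0.0695]] 0.05159040669458857
plug centre apparent [ 0.55539019 -0.3160963   0.0695    ]
housing near bottom [[ 0.5175 -0.334   0.0975]
 [ 0.5888 -0.3372  0.0975]] 0.07130355508280223 ctr [ 0.55416036 -0.31262     0.0975    ]
well apparent [ 0.55194691 -0.31446908  0.045     ]
frame near edge [[ 0.5149 -0.3381  0.045 ]
 [ 0.5833 -0.344   0.045 ]] [ 0.54910489 -0.34103542  0.045     ]
```

The plug hangs at scene (279,264), over the well frame at (276,270). The scene view puts the plug about 3.5 mm too far in +x and 1.5 mm too far in -y. I'll correct that and lower slowly.

Call:
send_rows --xyz '[[-3.5, 1.5, 0], [0, 0, -10], [0, 0, -9], [0, 0, -3], [0, 0, -3], [0, 0, -3], [0, 0, 0]]' --angular '[[0, 0, -0.003], [0, 0, 0], [0, 0, 0], [0, 0, 0], [0, 0, 0], [0, 0, 0], [0, 0, 0]]' --claw '[1, 1, 1, 1, 1, 1, 1]'

```text
clock: 7.75
tcp_pos: [0.5477, -0.3222, 0.114]
orientation: [[-0.998, 0.063, 0.004], [0.063, 0.998, -0.002], [-0.004, -0.002, -1.0]]
force: [-5.2, 5.0, 17.8]
grip_width: 0.532
grasp_force: 55.2
```

Call:
send_rows --xyz '[[-1, 0, 1], [-1, 0, 0], [0, 0, 0]]' --angular '[[0, 0, 0], [0, 0, 0], [0, 0, 0]]' --claw '[1, 1, 1]'

```text
clock: 8.12
tcp_pos: [0.5471, -0.3222, 0.1141]
orientation: [[-0.998, 0.063, 0.007], [0.063, 0.998, -0.002], [-0.007, -0.002, -1.0]]
force: [-2.0, 4.8, 11.9]
grip_width: 0.532
grasp_force: 54.5
```

Call:
send_rows --xyz '[[0, 1, 0], [0, 1, 0], [0, 0, 0]]' --angular '[[0, 0, 0], [0, 0, 0], [0, 0, 0]]' --claw '[1, 1, 1]'

```text
clock: 8.5
tcp_pos: [0.5472, -0.3218, 0.1141]
orientation: [[-0.998, 0.063, 0.007], [0.063, 0.998, -0.006], [-0.007, -0.005, -1.0]]
force: [-1.1, 1.7, 11.4]
grip_width: 0.533
grasp_force: 54.2
```

```bash
python3 - <<'E'
from h import *
import pickle
S={n:manip.snapshot(n) for n in("scene","top")};pickle.dump(S,open("S2.pkl","wb"))
x,y,w,h,k=255,220,50,62,8
im=cv2.resize(S["scene"]["img"][y:y+h,x:x+w,::-1],(w*k,h*k),interpolation=cv2.INTER_CUBIC)
S0=pickle.load(open("S0.pkl","rb"))
im2=cv2.resize(S0["scene"]["img"][y:y+h,x:x+w,::-1],(w*k,h*k),interpolation=cv2.INTER_CUBIC)
cv2.imwrite("pics/h2.png",np.hstack([im,im2])); s=manip.get_state();print(s["force"],s["moment"])
E
```

```text
[-1.02078112  1.22918127 11.56504268] [0.26186336 0.5234945  0.07812231]
```

View pics/h2.png

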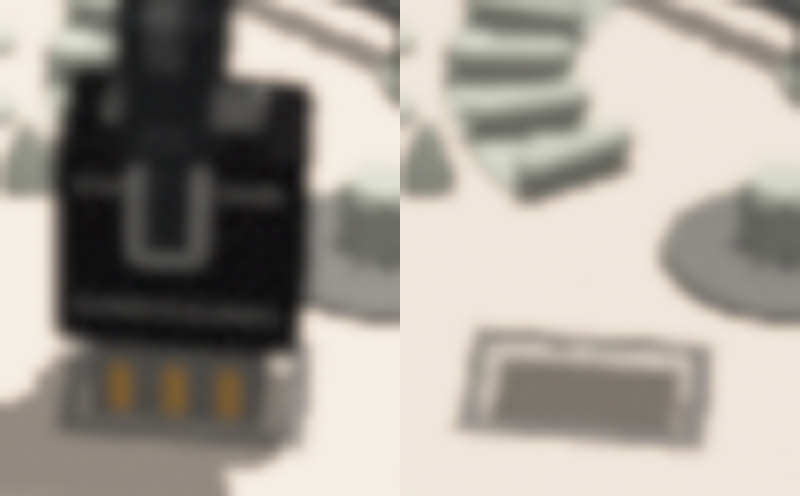

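```bash
python3 - <<'E'
from h import *
import pickle
o=[]
for f in("S2.pkl","S0.pkl"):
    I=pickle.load(open(f,"rb"))["scene"]["img"][258:280,258:296,::-1].astype(float)
    I=np.clip((I-60)*1.9,0,255).astype(np.uint8)
    o.append(cv2.resize(I,None,fx=13,fy=13,interpolation=cv2.INTER_CUBIC))
cv2.imwrite("pics/h3.png",np.vstack(o))
E
```

```text
(no output)
```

View pics/h3.png

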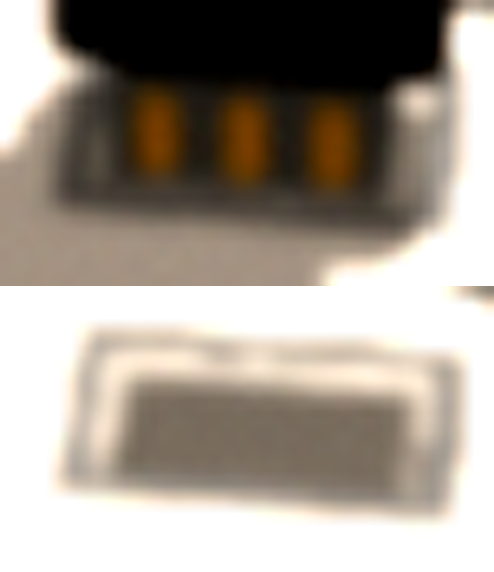

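In the stretched crop the plug foot spans x 118–385 and the hole 112–402. The foot sits about 1 mm too far in -x and about 1.5 mm too near the camera (-y). I'll lift, correct and press again.

Call:
send_rows --xyz '[[0, 0, 6], [2.5, 0.5, 0], [0, 0, 0], [0, 0, -3], [0, 0, -3], [0, 0, -3], [0, 0, 0]]' --angular '[[0, 0, 0], [0, 0, -0.005], [0, 0, 0], [0, 0, 0], [0, 0, 0], [0, 0, 0], [0, 0, 0]]' --claw '[1, 1, 1, 1, 1, 1, 1]'

```text
clock: 9.48
tcp_pos: [0.5517, -0.3196, 0.1122]
orientation: [[-0.998, 0.068, 0.012], [0.068, 0.998, -0.002], [-0.012, -0.001, -1.0]]
force: [1.5, 5.2, 17.3]
grip_width: 0.532
grasp_force: 50.6
```

It is 2 mm lower now, so it is on the chamfer, and the pack is being pushed towards +x and +y. I'll follow that push.

Call:
send_rows --xyz '[[1, 1, 0], [1, 0.5, 0], [0, 0, -1], [0, 0, 0]]' --angular '[[0, 0, 0], [0, 0, 0], [0, 0, 0], [0, 0, 0]]' --claw '[1, 1, 1, 1]'

```text
clock: 9.98
tcp_pos: [0.5535, -0.3193, 0.1114]
orientation: [[-0.998, 0.068, 0.011], [0.068, 0.998, -0.004], [-0.012, -0.004, -1.0]]
force: [0.7, 2.2, 16.4]
grip_width: 0.535
grasp_force: 50.7
```

```bash
python3 - <<'E'
from h import *
import pickle
S={"scene":manip.snapshot("scene")};pickle.dump(S,open("S3.pkl","wb"))
o=[]
for f in("S3.pkl","S0.pkl"):
    I=pickle.load(open(f,"rb"))["scene"]["img"][258:280,258:296,::-1].astype(float)
    I=np.clip((I-60)*1.9,0,255).astype(np.uint8)
    o.append(cv2.resize(I,None,fx=13,fy=13,interpolation=cv2.INTER_CUBIC))
cv2.imwrite("pics/h4.png",np.vstack(o)); s=manip.get_state();print(s["force"],s["moment"],s["tcp_pos"],s["orientation"][2])
E
```

```text
[ 0.19509851  2.18444146 16.98035853] [ 0.7345567   0.45077432 -0.06155595] [ 0.5535455  -0.31931371  0.11142464] [-0.01176214 -0.00366885 -0.99992409]
```

View pics/h4.png

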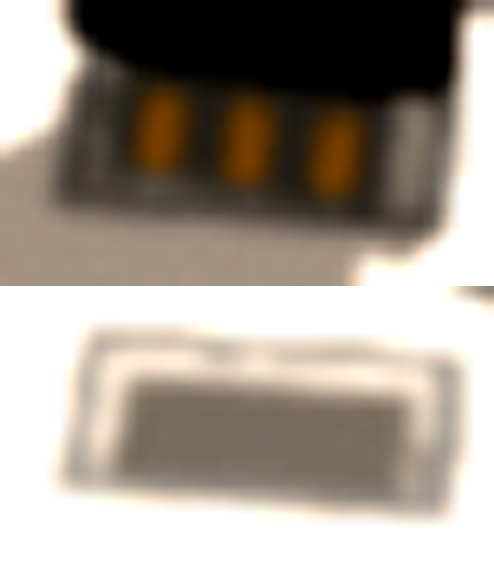

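The battery has pivoted about the grip axis. In this crop the pins slope from (158,170) to (335,195), while the frame is less steep, so my sideways push tilted it. I'll use the three orange pins to measure roll and x numerically.

```bash
cat > pins.py <<'E'
from fit import *
def pins(s):
    I=s["img"].astype(float); y0,y1,x0,x1=235,285,255,305
    w=np.clip(I[...,0]-I[...,2]-45,0,None)*(I[...,0]<190)*(I[...,2]<75); w=w[y0:y1,x0:x1]
    n,l,st,c=cv2.connectedComponentsWithStats((w>0).astype(np.uint8)); out=[]
    for i in range(1,n):
        if st[i,4]>4:
            yy,xx=np.nonzero(l==i);ww=w[yy,xx]; out.append(((xx*ww).sum()/ww.sum()+x0,(yy*ww).sum()/ww.sum()+y0,st[i,4]))
    return np.array(sorted(out))
def ana(s,tcp):
    p=pins(s); print(p.round(2).tolist())
    if len(p)!=3: return
    # observed slope vs expected for level battery yaw -0.066 at this place
    z=tcp[2]-.068+.014
    for yaw in(-.066,):
        q=[tcp[0],tcp[1],yaw]; e=proj(s,place(q,[[-.015,-.017,z],[0,-.017,z],[.015,-.017,z]]))
        sl=lambda p:np.arctan2(p[-1,1]-p[0,1],p[-1,0]-p[0,0])
        print("roll(cw+) ",(sl(p)-sl(e)).round(4),"mid pin px",p[1,:2].round(2),"expected for tcp",e[1].round(2),"px/mm",((e[2,0]-e[0,0])/30).round(3))
if __name__=="__main__":
    for f,t in(("S1.pkl",(.5514,-.3244,.1375)),("S2.pkl",(.5472,-.3218,.1141)),("S3.pkl",(.5535,-.3193,.1114))):
        ana(pickle.load(open(f,"rb"))["scene"],t)
    f=px("s",[(267,320),(263,372),(141,362),(148,312)])
    q=[.5513,-.3145,-.066]; print("hole centre px",f.mean(0), "if plug at scene-apparent well, mid pin foot px at z.045:",proj(C,place(q,[[0,-.017,.045],[0,-.017,.059]])))
E
python3 pins.py
```

```text
[[271.83, 260.11, 14.0], [278.57, 260.7, 12.0], [285.5, 261.04, 10.0]]
roll(cw+)  -0.0045 mid pin px [278.57 260.7 ] expected for tcp [277.37 260.54] px/mm 0.427
[[269.56, 267.89, 10.0], [276.47, 268.32, 10.0], [283.21, 268.87, 14.0]]
roll(cw+)  -0.003 mid pin px [276.47 268.32] expected for tcp [275.34 268.24] px/mm 0.422
[[269.88, 267.68, 14.0], [276.57, 268.63, 13.0], [283.38, 269.56, 12.0]]
roll(cw+)  0.0637 mid pin px [276.57 268.63] expected for tcp [277.99 268.69] px/mm 0.421
hole centre px [277.8125 268.    ] if plug at scene-apparent well, mid pin foot px at z.045: [[276.95350462 271.86446582]
 [277.10660764 266.94575374]]
```

Call:
send_rows --xyz '[[-2, 0, 2], [-2, 0, 4], [0, 0, 6], [0, 0, 0], [0, 0, 0]]' --angular '[[0, 0, 0], [0, 0, 0], [0, 0, 0], [0, 0, 0], [0, 0, 0]]' --claw '[1, 1, 1, 1, 1]'

```text
clock: 10.65
tcp_pos: [0.5444, -0.3177, 0.1144]
orientation: [[-0.998, 0.069, -0.003], [0.069, 0.998, 0.002], [0.003, 0.002, -1.0]]
force: [-0.5, -0.3, -6.1]
grip_width: 0.531
grasp_force: 51.9
```

```bash
python3 - <<'E'
from pins import *
s=manip.snapshot("scene"); t=manip.get_state(); print(t["tcp_pos"],t["orientation"][2],t["force"]); ana(s,t["tcp_pos"]); pickle.dump({"scene":s},open("S4.pkl","wb"))
E
```

```text
[ 0.54458198 -0.31778949  0.11467008] [ 0.00262583  0.00162305 -0.99999524] [-0.77205267 -0.46819654 -4.98582784]
[[265.96, 265.91, 14.0], [272.57, 266.96, 12.0], [279.36, 267.88, 12.0]]
roll(cw+)  0.0724 mid pin px [272.57 266.96] expected for tcp [274.27 267.03] px/mm 0.421
```

Call:
send_rows --xyz '[[0, 0, 5], [3.5, -1, 0], [3.5, -1, 0], [0, 0, 0], [0, 0, 0]]' --angular '[[0, 0, 0], [-0.0025, -0.036, 0], [-0.0025, -0.036, 0], [0, 0, 0], [0, 0, 0]]' --claw '[1, 1, 1, 1, 1]'

```text
clock: 11.32
tcp_pos: [0.5521, -0.3202, 0.1213]
orientation: [[-0.995, 0.069, 0.072], [0.069, 0.998, -0.005], [-0.072, 0.0, -0.997]]
force: [-0.2, -0.3, -5.8]
grip_width: 0.536
grasp_force: 52.0
```

```bash
python3 - <<'E'
from pins import *
s=manip.snapshot("scene"); t=manip.get_state(); print(t["tcp_pos"],t["orientation"].round(4).tolist(),t["force"]); ana(s,t["tcp_pos"]); pickle.dump({"scene":s},open("S5.pkl","wb"))
E
```

```text
[ 0.55226777 -0.32019373  0.12129797] [[-0.995, 0.0688, 0.0717], [0.0687, 0.9976, -0.0049], [-0.0719, 0.0, -0.9974]] [-0.09734757  0.44306427 -5.18529497]
[[270.89, 264.77, 14.0], [277.61, 265.18, 12.0], [284.51, 265.94, 10.0]]
roll(cw+)  0.0121 mid pin px [277.61 265.18] expected for tcp [277.58 265.37] px/mm 0.423
```

Call:
send_rows --xyz '[[-1.4, 0, 0], [0, 0, -5], [0, 0, -2], [0, 0, -2], [0, 0, -2], [0, 0, -2], [0, 0, 0]]' --angular '[[0, -0.012, 0], [0, 0, 0], [0, 0, 0], [0, 0, 0], [0, 0, 0], [0, 0, 0], [0, 0, 0]]' --claw '[1, 1, 1, 1, 1, 1, 1]'

```text
clock: 12.25
tcp_pos: [0.5509, -0.3202, 0.108]
orientation: [[-0.994, 0.069, 0.083], [0.069, 0.998, -0.005], [-0.084, 0.001, -0.996]]
force: [0.3, 0.2, -4.7]
grip_width: 0.53
grasp_force: 52.0
```

```bash
python3 - <<'E'
from pins import *
s=manip.snapshot("scene"); t=manip.get_state(); print(t["tcp_pos"],t["orientation"].round(4).tolist(),t["force"],t["moment"]); ana(s,t["tcp_pos"]); pickle.dump({"scene":s},open("S6.pkl","wb"))
E
```

```text
[ 0.55101558 -0.32022238  0.10819467] [[-0.9941, 0.0687, 0.0838], [0.0685, 0.9976, -0.0049], [-0.0839, 0.0009, -0.9965]] [-0.11229477 -0.27050049 -4.449856  ] [-0.01340558  0.22423484 -0.02295007]
[[270.57, 269.61, 11.0], [277.48, 270.08, 10.0], [284.09, 270.7, 14.0]]
roll(cw+)  0.0057 mid pin px [277.48 270.08] expected for tcp [276.9  270.01] px/mm 0.421
```

It is 6 mm below the rim with no contact force, so it is in the well. Continuing down.

Call:
send_rows --xyz '[[0, 0, -3], [0, 0, -3], [0, 0, -3], [0, 0, -3], [0, 0, 0]]' --angular '[[0, 0, 0], [0, 0, 0], [0, 0, 0], [0, 0, 0], [0, 0, 0]]' --claw '[1, 1, 1, 1, 1]'

```text
clock: 12.92
tcp_pos: [0.5507, -0.32, 0.0957]
orientation: [[-0.994, 0.069, 0.083], [0.069, 0.998, -0.004], [-0.083, 0.001, -0.997]]
force: [0.7, 0.9, -5.0]
grip_width: 0.532
grasp_force: 52.0
```

Call:
send_rows --xyz '[[0, 0, -3], [0, 0, -3], [0, 0, -3], [0, 0, -3], [0, 0, -2], [0, 0, 0]]' --angular '[[0, 0, 0], [0, 0, 0], [0, 0, 0], [0, 0, 0], [0, 0, 0], [0, 0, 0]]' --claw '[1, 1, 1, 1, 1, 1]'

```text
clock: 13.68
tcp_pos: [0.5513, -0.3202, 0.0858]
orientation: [[-0.994, 0.069, 0.085], [0.069, 0.998, -0.006], [-0.086, -0.0, -0.996]]
force: [-3.8, 2.9, 7.2]
grip_width: 0.531
grasp_force: 53.3
```

Call:
send_rows --xyz '[[0, 0, -3], [0, 0, 0], [0, 0, 3], [0, 0, 2], [0, 0, 0], [0, 0, 0], [0, 0, 0], [0, 0, 0], [0, 0, 40], [0, 0, 50], [0, 0, 30], [0, 0, 0]]' --angular '[[0, 0, 0], [0, 0, 0], [0, 0, 0], [0, 0, 0], [0, 0, 0], [0, 0, 0], [0, 0, 0], [0, 0, 0], [0, 0, 0], [0, 0, 0], [0, 0, 0], [0, 0, 0]]' --claw '[1, 1, 1, -0.4, -0.4, -0.4, -0.4, -0.4, -0.4, -0.4, -0.4, -0.4]'

```text
clock: 15.18
tcp_pos: [0.5528, -0.3216, 0.2085]
orientation: [[-0.994, 0.069, 0.09], [0.068, 0.998, -0.01], [-0.09, -0.003, -0.996]]
force: [0.1, 0.4, -0.2]
grip_width: 0.7
grasp_force: 0.0
```

```bash
python3 - <<'E'
from fit import *
S={n:manip.snapshot(n) for n in("scene","top")}; s=S["scene"]
pickle.dump(S,open("S7.pkl","wb"))
x,y,w,h,k=240,180,80,90,6
cv2.imwrite("pics/h5.png",cv2.resize(s["img"][y:y+h,x:x+w,::-1],(w*k,h*k),interpolation=cv2.INTER_CUBIC))
t=manip.get_state();print(t["tcp_pos"],t["clock"],t["force"],t["joint_positions"])
E
```

```text
[ 0.55098198 -0.32024954  0.20373429] 15.275 [-0.40220672 -0.33841111 -0.39287398] [-0.65451487  0.25794034  0.26037747  1.50390257  0.04705902 -0.58405802]
```

View pics/h5.png

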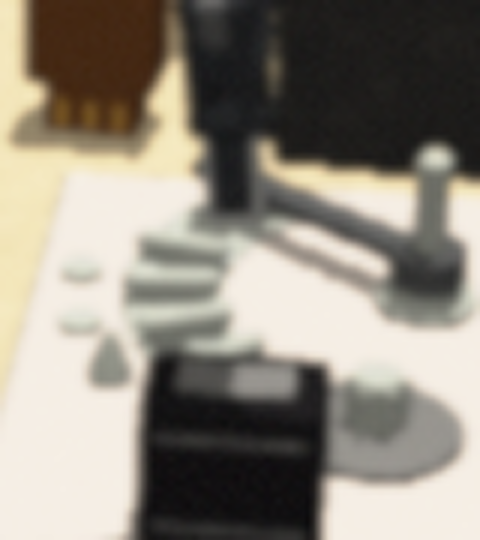

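```bash
python3 - <<'E'
from fit import *
S=pickle.load(open("S7.pkl","rb"));D=S["scene"];I=D["img"].max(2).astype(int)
# battery outline rows: black housing bottom/top at several columns vs projected for seated pose (scene-apparent well)
for c in(268,275,282,290):
    col=I[225:290,c]; d=np.nonzero(col<70)[0]+225; print(c,d.min(),d.max(),end=" | ")
q=[.5513,-.3145,-.066]
print("\nexp bottom near edge",proj(D,place(q,[[-.037,-.023,.045],[.037,-.023,.045]])).round(1).tolist(),"top near",proj(D,place(q,[[-.037,-.023,.117],[.037,-.023,.117]])).round(1).tolist())
print("oven corner",atz(D,(286.5,205.5),0),atz(S["top"],(245,168),0),atz(S["top"],(245,168),.2))
print("well loc", manip.get_state()["orientation"].round(4).tolist())
E
```

```text
268 239 272 | 275 245 272 | 282 247 273 | 290 241 273 | 
exp bottom near edge [[261.3, 272.1], [292.3, 274.5]] top near [[261.7, 246.3], [293.5, 248.5]]
oven corner [0.5763882  0.10993841 0.        ] [0.57486515 0.0561916  0.        ] [0.5390473  0.05440896 0.2       ]
well loc [[-0.9941, 0.0687, 0.0835], [0.0686, 0.9976, -0.0048], [-0.0837, 0.0009, -0.9965]]
```

The pack is seated: its housing bottom shows at rows 272–273, where a home position predicts 272–274. Next I level the tool and go above the knob, with the jaws tangential to the lever's swing.

Call:
send_rows --xyz '[[0, 20, 0], [0, 45, 0], [0, 45, 0], [0, 45, 0], [0, 45, 0], [0, 45, 0], [-0.5, 23.5, 0], [0, 0, 0], [0, 0, 0]]' --angular '[[0.003, 0.042, 0], [0.003, 0.042, 0], [0, 0, -0.134], [0, 0, -0.134], [0, 0, -0.134], [0, 0, -0.134], [0, 0, -0.134], [0, 0, 0], [0, 0, 0]]' --claw '[-0.4, -0.4, -0.4, -0.4, -0.4, -0.4, -0.4, -0.4, -0.4]' --force 50

```text
clock: 16.4
tcp_pos: [0.5499, -0.0522, 0.2027]
orientation: [[-0.74, 0.673, -0.002], [0.673, 0.74, 0.001], [0.002, -0.001, -1.0]]
force: [-0.1, -0.2, 0.5]
grip_width: 0.7
grasp_force: 0.0
```

```bash
python3 - <<'E'
from h import *
s=manip.snapshot("scene");t=manip.get_state();print(t["tcp_pos"],t["orientation"].round(3).tolist(),t["clock"])
x,y,w,h,k=240,150,85,90,6
cv2.imwrite("pics/h6.png",cv2.resize(s["img"][y:y+h,x:x+w,::-1],(w*k,h*k),interpolation=cv2.INTER_CUBIC))
E
```

```text
[ 0.55007695 -0.05258121  0.20306657] [[-0.739, 0.673, -0.001], [0.673, 0.739, 0.001], [0.001, -0.0, -1.0]] 16.45
```

View pics/h6.png

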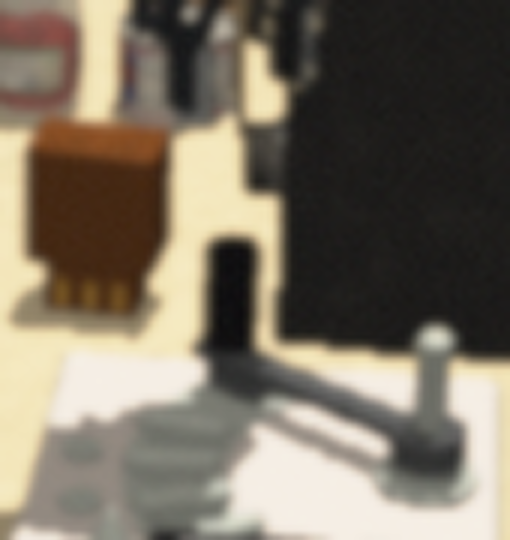

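The fingers at crop x 185 and 295 straddle the knob at x 232. Descending and closing.

Call:
send_rows --xyz '[[-1, 0, -40], [0, 0, -35], [0, 0, -18], [0, 0, -8], [0, 0, -7], [0, 0, 0]]' --angular '[[0, 0, 0], [0, 0, 0], [0, 0, 0], [0, 0, 0], [0, 0, 0], [0, 0, 0]]' --claw '[-0.4, -0.4, -0.4, -0.4, -0.4, -0.4]'

```text
clock: 17.2
tcp_pos: [0.55, -0.052, 0.0969]
orientation: [[-0.739, 0.673, 0.002], [0.673, 0.739, 0.001], [-0.001, 0.001, -1.0]]
force: [-0.7, 0.8, 0.3]
grip_width: 0.705
grasp_force: 0.0
```

Call:
send_rows --xyz '[[0, 0, 0], [0, 0, 0], [0, 0, 0], [0, 0, 0], [0, 0, 0], [0, 0, 0]]' --angular '[[0, 0, 0], [0, 0, 0], [0, 0, 0], [0, 0, 0], [0, 0, 0], [0, 0, 0]]' --claw '[1, 1, 1, 1, 1, 1]'

```text
clock: 17.95
tcp_pos: [0.5499, -0.0518, 0.0968]
orientation: [[-0.739, 0.673, 0.002], [0.673, 0.739, 0.001], [-0.001, 0.002, -1.0]]
force: [-0.3, 0.8, 4.3]
grip_width: 0.318
grasp_force: 49.1
```

Call:
send_rows --xyz '[[0, 0, 8], [0, 0, 8], [0, 0, 8], [0, 0, 0], [0, 0, 0]]' --angular '[[0, 0, 0], [0, 0, 0], [0, 0, 0], [0, 0, 0], [0, 0, 0]]' --claw '[1, 1, 1, 1, 1]'

```text
clock: 18.58
tcp_pos: [0.5501, -0.0522, 0.1196]
orientation: [[-0.739, 0.674, 0.001], [0.674, 0.739, 0.0], [-0.001, 0.001, -1.0]]
force: [5.5, -3.5, -5.4]
grip_width: 0.318
grasp_force: 49.4
```

```bash
python3 - <<'E'
import numpy as np
p=np.array([.6385,-.132]);th=2.406;N=12;d=1.22/N
P=[p+.1195*np.array([np.cos(th+i*d),np.sin(th+i*d)]) for i in range(N+1)]
print((np.diff(P,axis=0)*1000).round(1).tolist(),P[-1],d)
E
```

```text
[[-7.7, -9.4], [-6.7, -10.1], [-5.6, -10.8], [-4.5, -11.3], [-3.3, -11.7], [-2.1, -12.0], [-0.9, -12.1], [0.3, -12.1], [1.6, -12.0], [2.8, -11.8], [4.0, -11.5], [5.1, -11.0]] [ 0.53274834 -0.18764923] 0.10166666666666667
```

The lever is lifted 23 mm and held. Swinging the first half.

Call:
send_rows --xyz '[[-7.7, -9.4, 0], [-6.7, -10.1, 0], [-5.6, -10.8, 0], [-4.5, -11.3, 0], [-3.3, -11.7, 0], [-2.1, -12, 0], [0, 0, 0]]' --angular '[[0, 0, 0.102], [0, 0, 0.102], [0, 0, 0.102], [0, 0, 0.102], [0, 0, 0.102], [0, 0, 0.102], [0, 0, 0]]' --claw '[1, 1, 1, 1, 1, 1, 1]'

```text
clock: 19.45
tcp_pos: [0.5217, -0.1178, 0.1202]
orientation: [[-0.992, 0.127, 0.005], [0.127, 0.992, 0.001], [-0.004, 0.002, -1.0]]
force: [7.0, -1.0, -4.8]
grip_width: 0.314
grasp_force: 49.6
```

Call:
send_rows --xyz '[[0, -12.1, 0], [1, -12.1, 0], [1.8, -12, 0], [3, -11.8, 0], [4, -11.5, 0], [5.1, -11, 0], [0, 0, 0], [0, 0, 0]]' --angular '[[0, 0, 0.102], [0, 0, 0.102], [0, 0, 0.102], [0, 0, 0.102], [0, 0, 0.102], [0, 0, 0.1], [0, 0, 0], [0, 0, 0]]' --claw '[1, 1, 1, 1, 1, 1, 1, 1]'

```text
clock: 20.45
tcp_pos: [0.5358, -0.1871, 0.1194]
orientation: [[-0.886, -0.464, 0.002], [-0.464, 0.886, 0.003], [-0.003, 0.001, -1.0]]
force: [6.3, -0.6, -4.6]
grip_width: 0.315
grasp_force: 49.7
```

```bash
python3 - <<'E'
from h import *
s=manip.snapshot("scene");t=manip.get_state();print(t["tcp_pos"],t["orientation"].round(3).tolist(),t["force"],t["clock"])
d=t["tcp_pos"][:2]-np.array([.6385,-.132]);print(np.hypot(*d),np.arctan2(d[1],d[0])+2*np.pi-2.406)
E
```

```text
[ 0.53584636 -0.18710075  0.1195181 ] [[-0.886, -0.464, 0.002], [-0.464, 0.886, 0.002], [-0.003, 0.001, -1.0]] [ 7.19798528  0.31474388 -5.9044059 ] 20.5
0.11650691595250372 1.2282168846516877
```

Call:
send_rows --xyz '[[0, 0, -6], [0, 0, -6], [0, 0, -6], [0, 0, 0]]' --angular '[[0, 0, 0], [0, 0, 0], [0, 0, 0], [0, 0, 0]]' --claw '[1, 1, 1, 1]'

```text
clock: 21.0
tcp_pos: [0.5357, -0.187, 0.1013]
orientation: [[-0.886, -0.464, 0.002], [-0.464, 0.886, 0.002], [-0.003, 0.001, -1.0]]
force: [6.5, -0.4, -4.3]
grip_width: 0.318
grasp_force: 49.8
```

The key passed between the teeth with no resistance. Lowering the rest, then releasing.

Call:
send_rows --xyz '[[0, 0, -3], [0, 0, -2], [0, 0, -1], [0, 0, 0]]' --angular '[[0, 0, 0], [0, 0, 0], [0, 0, 0], [0, 0, 0]]' --claw '[1, 1, 1, 1]'

```text
clock: 21.5
tcp_pos: [0.5355, -0.1873, 0.0971]
orientation: [[-0.886, -0.465, 0.002], [-0.465, 0.886, 0.001], [-0.002, 0.0, -1.0]]
force: [5.0, 0.5, 0.1]
grip_width: 0.317
grasp_force: 50.2
```

Call:
send_rows --xyz '[[0, 0, 0], [0, 0, 0], [0, 0, 0], [0, 0, 0], [0, 0, 0], [0, 0, 30], [0, 0, 50], [0, 0, 50], [-50, 30, 30], [-50, 40, 0], [-50, 40, 0], [0, 0, 0]]' --angular '[[0, 0, 0], [0, 0, 0], [0, 0, 0], [0, 0, 0], [0, 0, 0], [0, 0, 0], [0, 0, 0], [0, 0, 0], [0, 0, 0], [0, 0, 0], [0, 0, 0], [0, 0, 0]]' --claw '[-0.4, -0.4, -0.4, -0.4, -0.4, -0.4, -0.4, -0.4, -0.4, -0.4, -0.4, -0.4]'

```text
clock: 23.0
tcp_pos: [0.3861, -0.0786, 0.255]
orientation: [[-0.885, -0.467, -0.001], [-0.467, 0.885, 0.001], [0.0, 0.002, -1.0]]
force: [0.6, -0.3, -0.2]
grip_width: 0.698
grasp_force: 0.0
```

```bash
python3 - <<'E'
from h import *
S={n:manip.snapshot(n) for n in("scene","top")};t=manip.get_state();print(t["tcp_pos"],t["force"],t["clock"])
def c(n,x,y,w,h,k):return cv2.resize(S[n]["img"][y:y+h,x:x+w,::-1],(w*k,h*k),interpolation=cv2.INTER_CUBIC)
im=np.zeros((600,800,3),np.uint8)
im[:560,:400]=c("scene",228,180,100,140,4);im[:280,400:]=c("top",270,136,100,70,4); im[285:585,400:]=c("top",120,130,200,150,2)
cv2.imwrite("pics/h7.png",im)
E
```

```text
[ 0.38938183 -0.0808416   0.25530104] [-0.32455811 -0.16973163 -0.00909176] 23.1
```

View pics/h7.png

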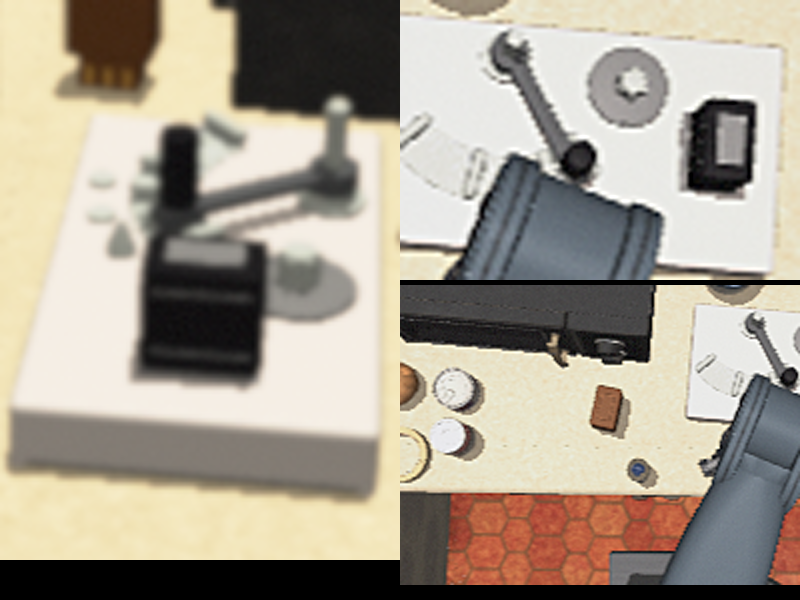

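The lever is down on the stud's line and the bystanders are in place. One last check: press lightly on the battery top with closed fingertips to confirm its height. If it is home, contact comes at TCP z of about 0.125.

Call:
send_rows --xyz '[[32, -48, 0], [32, -48, 0], [32, -48, 0], [33, -48, 0], [33, -47, 0], [0, 0, -50], [0, 0, -45], [0, 0, -24], [0, 0, -3], [0, 0, -3], [0, 0, -2], [0, 0, -2], [0, 0, -2], [0, 0, 0]]' --angular '[[0, 0, 0], [0, 0, 0], [0, 0, 0], [0, 0, 0], [0, 0, 0], [0, 0, 0], [0, 0, 0], [0, 0, 0], [0, 0, 0], [0, 0, 0], [0, 0, 0], [0, 0, 0], [0, 0, 0], [0, 0, 0]]' --claw '[1, 1, 1, 1, 1, 1, 1, 1, 1, 1, 1, 1, 1, 1]'

```text
clock: 24.85
tcp_pos: [0.5518, -0.3202, 0.1251]
orientation: [[-0.885, -0.465, 0.001], [-0.465, 0.885, -0.0], [-0.001, -0.001, -1.0]]
force: [0.4, -0.2, 2.9]
grip_width: -0.0
grasp_force: 1.6
```

Contact came at 0.1251, with the battery top at 0.117, so it is fully home. Pressing a little more, then retreating.

Call:
send_rows --xyz '[[0, 0, -2], [0, 0, -2], [0, 0, 0]]' --angular '[[0, 0, 0], [0, 0, 0], [0, 0, 0]]' --claw '[1, 1, 1]'

```text
clock: 25.22
tcp_pos: [0.5518, -0.3202, 0.125]
orientation: [[-0.885, -0.465, 0.003], [-0.465, 0.885, -0.002], [-0.002, -0.003, -1.0]]
force: [-4.2, 3.5, 14.6]
grip_width: -0.003
grasp_force: 7.4
```

Call:
send_rows --xyz '[[0, 0, 40], [0, 0, 50], [0, 0, 40], [0, 0, 0], [0, 0, 0], [0, 0, 0]]' --angular '[[0, 0, 0], [0, 0, 0], [0, 0, 0], [0, 0, 0], [0, 0, 0], [0, 0, 0]]' --claw '[1, 1, 1, 1, 1, 1]'

```text
clock: 25.98
tcp_pos: [0.5506, -0.3194, 0.2476]
orientation: [[-0.886, -0.465, -0.004], [-0.465, 0.886, 0.003], [0.002, 0.005, -1.0]]
force: [0.4, -0.7, -0.4]
grip_width: -0.0
grasp_force: 0.0
```

```bash
python3 -c "
from workcell import manip
print(manip.sign_off())"
```

```text
the job is handed in; nothing more can be done
None
```

The job is handed in at about 26 s: the battery pack is upright and fully home in its well, the speed lever is right down in the notch marked by the pointed stud, and the jam jar, spice jar and food tin were left where they stood.

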